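# Vent the tray stack and slide its cover off

### The job

Open the stack of sample trays: first pull the orange vent cap on the blue cover straight up as far as it goes, with the cover still in place. Then slide the cover sideways, without lifting it clear, onto the empty stand with the black rubber top beside the stack; leave it lying flat and centred there with the cap still up, and the trays below where they were.

Things in the scene. Friction and masses are not known exactly. Their poses are not given: they have to be found in the camera images.
- vent_cap (a joint): push-pull vent cap on the cover: 0 = pressed home, 0.015 m = pulled up to its stop (vent open). It may start up to 0.003 m up. It slides along the cover's upward axis, holds wherever it is left, and takes about 3 N to move.
- cap_grip (a point): grasp point on the vent cap's axis, 24 mm above the cap's underside and 12 mm below its top; moves with the cap. The cap is a ribbed orange cylinder, 34 mm across and 36 mm tall, in the middle of the cover; pressed home, its underside is 3 mm above the cover's top face, on a steel collar 42 mm across, and this point is 27 mm above that face. When the cap is up a green stem shows under it. z is up.
- cover_center (a point): centre of the blue cover, a loose flat plate 140 x 120 x 8 mm (its x, y, z), half-way up its thickness; the cap's axis passes through it. It weighs 0.6 to 0.9 kg and lies with nothing but friction on the upper tray, underside 72 mm above the bench.
- tray_upper_center (a point): centre of the upper of two loose trays, grey, open-topped, 130 x 110 x 30 mm (its x, y, z), directly under the cover, lying by friction on the lower one; a sample puck and a flange lie in it.
- tray_lower_center (a point): centre of the lower tray, white, of the same size, on a fixed 12 mm foot plate. Tall furniture stands round the work: a pot 0.28 m tall and 0.22 m across, centred at x 0.48, y -0.02; a control box 0.33 m tall, centred at x 0.72, y 0.39, its front near x 0.62; a shaker over 0.7 m tall at the right, beyond x 0.43 and right of y -0.40.
- stand_top (a point): centre of the top face of the fixed empty stand, 130 x 110 mm (its x, y), black rubber on top, 70 mm above the bench: 2 mm lower than the cover's underside on the stack, so the cover slides across. The stand is beside the stack, its 130 mm sides roughly facing the stack's 130 mm sides, centres 140 to 154 mm apart.
Not all that is in view belongs to the job. Of the things that look like the part that bears stand_top, the larger one is meant.

How it is judged:
By the outcome, as a careful person would: the job done as asked, in the order asked, and still so for the second after the job is handed in, with the robot touching nothing.
It also fails if it takes over 43 s, if anything falls off the work surface, if the arm or the gripper's body presses on something with over 40 N, if the wrist force passes 120 N, or if a joint passes its speed limit or range.

### The arm

A 7-joint arm with a two-finger parallel gripper is mounted at the origin on a cart in front of the work surface, level with it; the furniture and walls round the work are solid. World frame = base frame: x ahead of the robot, y to its left, z up, the work surface at z = 0. Lengths are in mm, angles in rad, forces in N, time in s.
With the tool pointing down it reaches from about 425 to 875 mm from the base axis. Payload 9.9 kg.
Tool frame: the origin (TCP) lies midway between the tips of the shut fingers; the grasp point (between the pads) lies 19 mm behind it; z points along the fingers, y is the direction in which the jaws open and shut (so a half turn about z gives the same grasp; the last joint's range is limited). The gripper opens to 85 mm and grips with 20 to 120 N. Pads are 22 mm wide; open, the fingers measure 114 mm over their backs; the gripper's body (76 mm by 85 mm) begins 54 mm behind the grasp point. The pads swing forward as they close: fully open they stand 13 mm farther back than shut.
Start: joints at [-1.299, 0.576, 0.025, 1.437, -0.015, 1.129, -0.057], TCP at [235.123, 632.729, 231.289] pointing down, gripper open.
Joint ranges: [-2.76, 2.76], [-0.34, 2.15], [-1.52, 1.57], [0.19, 2.46], [-1.09, 4.23], [0.17, 1.99], [-2.82, 2.82]. Speed limits (rad/s): [2.22, 2.22, 3.01, 3.01, 3.14, 3.14, 3.14].

### API

Orientations are given as [roll, pitch, yaw] about the fixed x, y, z axes, in that order (R = Rz(yaw) Ry(pitch) Rx(roll)).
In Python, from plant import read_state, camera, camera_params, sign_off gives the robot as it stands. The module is installed in compiled form; this text tells all that it offers.
- The arm moves only by the tool jog_arm, never from a script. Its argument "motion" is a list of rows, each a list of 3 entries, a list of its own where there are three numbers: the shift along the tool's x, y, z in cm, then the turn, a rotation vector about the tool's x, y, z in degrees, then the closure, from 0 (fully open) to 1 (shut). In form: [[[x, y, z], [ax, ay, az], hand], ...]. A call has 1 to 12 rows; each row shifts and turns the pose as measured when the row begins, along the tool's axes as they then stand; what a row does not reach is not made up. A row lasts 1/10 s, in which the tool goes at most 50 mm and 8.59 degrees, less where a joint would pass 70% of its speed; a pose out of reach is approached as far as the arm can. A call is refused whole if a number of a shift passes 5 or a number of a turn 8.59, either way. A call with a gripper value outside its range is refused whole. The fingers move at their own pace and stop on an object; "force" is the grip in N (left out, the last holds). Time passes only in rows, so rows that do not move let the fingers close. It gives the time, the measured TCP pose, the force and the opening at its end, in the units of the state.
- read_state(): the state, without advancing time (a new reading comes with each control period).
- camera(name): name is "side" or "top" or "wrist"; returns the picture (400x640x3 uint8, red, green, blue); there is no depth.
- camera_params(name): a dict with "K" (3x3 intrinsics, pixels), "distortion" ([k1, k2, p1, p2, k3] as OpenCV has them; the pictures are not rectified), "xyz" and "attitude" of the camera in the world; the wrist camera has in their place "tool_from_camera" (4x4, takes a point from camera to tool coordinates, whose origin is the TCP and whose axes are the flange's). Camera axes: x right, y down, z forward; pixel columns grow to the right and rows downward; lengths in mm; the calibration is good to about 2 mm. A picture is of the moment at which its call begins: read the wrist's pose just before it. camera_params takes no time and is no camera call.
- sign_off(): hands the job in, once; it reports no verdict.
The state is a dict: "clock": time; "q": joint angles; "qvel": joint speeds; "joint_efforts": joint torques, N m; "tcp_pos": TCP position; "eef_rot": TCP orientation; "wrist_force": force on the tool from outside, world axes, zero at the start; "moment": the same for the moment, N m; "opening": finger opening in mm.
Only numpy, scipy, OpenCV 4.12 (cv2) and the standard library are available. Lean on these libraries where they do the work, as an engineer would, in place of code of your own. Each camera call takes 0.05 s, during which the arm holds its last target.

## Working session

There is one attempt and no reset: what is moved stays moved. The work goes in short steps, Python scripts to look and compute and a tool call to move; the robot and the scene stay as the last step left them, time stands still between calls to the robot, and variables do not carry over. Pictures are saved under pics/ and viewed, and the job is handed in when it is done.

Besides the shell and the picture viewer there is one more tool, called after ">>>" as name(argument=value, ...), one argument or row to a line, values as JSON. jog_arm: Moves the arm, as the interface text tells. Its arguments: {"type":"object","properties":{"motion":{"type":"array","items":{"type":"array"}},"force":{"type":"number"}},"required":["motion"]}

```bash
mkdir -p pics; python3 - <<'E'
from plant import *
import cv2
print(read_state())
for n in ("side","top","wrist"):
    p=camera_params(n); print(n,p)
    cv2.imwrite(f"pics/{n}0.png",camera(n)[:,:,::-1])
E
```

```text
{'clock': 0.0, 'q': array([-1.29880788,  0.57651471,  0.02483192,  1.43793626, -0.01499977,
        1.12898744, -0.05646544]), 'qvel': array([-1.64031515e-03, -6.71706906e-05, -7.99160383e-04, -1.83283947e-04,
       -7.37082959e-05,  1.50910422e-03,  2.16842575e-04]), 'joint_efforts': array([-1.37963739e-04, -7.65754795e+01,  2.24993527e+00, -2.85981041e+01,
        1.51780987e-02,  1.28660136e-02,  9.43698240e-06]), 'tcp_pos': array([234.94979962, 632.29575769, 230.44410957]), 'eef_rot': array([-3.13993319e+00,  8.00899398e-05,  2.78588286e+00]), 'wrist_force': array([-0.04688683, -0.25891419,  0.14609492]), 'moment': array([-0.01571231, -0.0221401 ,  0.00951263]), 'opening': 85.46087541738997}
side {'K': array([[425.62741144,   0.        , 315.33186265],
       [  0.        , 425.62741144, 200.51081736],
       [  0.        ,   0.        ,   1.        ]]), 'distortion': array([-0.08848587,  0.        ,  0.        ,  0.        ,  0.        ]), 'xyz': array([ 215.38995265, -434.82218907,  436.49452912]), 'attitude': array([-1.98871046e+00, -2.75726915e-04, -4.32131535e-01])}
top {'K
[... 270 characters left out ...]
148975, 933.69242625]), 'attitude': array([-2.98548993, -0.00812352, -1.54374062])}
wrist {'K': array([[307.84774344,   0.        , 321.35037733],
       [  0.        , 307.84774344, 202.16632882],
       [  0.        ,   0.        ,   1.        ]]), 'distortion': array([-0.02245989,  0.        ,  0.        ,  0.        ,  0.        ]), 'tool_from_camera': array([[-9.60698978e-04, -9.62394860e-01, -2.71652739e-01,
         6.92978136e+01],
       [ 9.99999537e-01, -9.08417534e-04, -3.18208341e-04,
        -5.50450201e-01],
       [ 5.94679600e-05, -2.71652919e-01,  9.62395287e-01,
        -1.42312297e+02],
       [ 0.00000000e+00,  0.00000000e+00,  0.00000000e+00,
         1.00000000e+00]])}
```

View pics/top0.png

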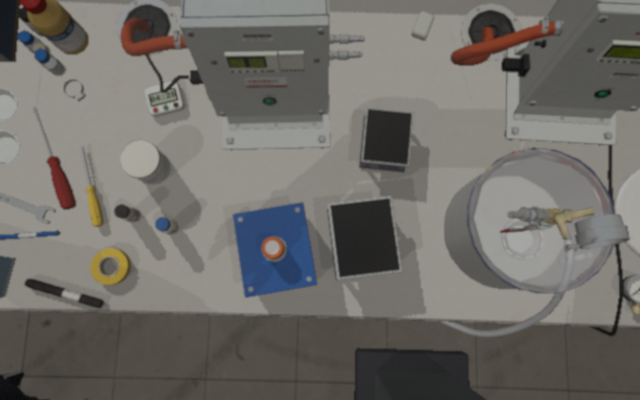

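View pics/side0.png

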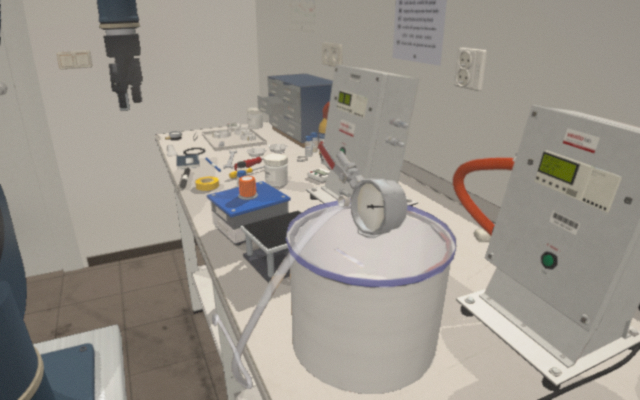

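View pics/wrist0.png

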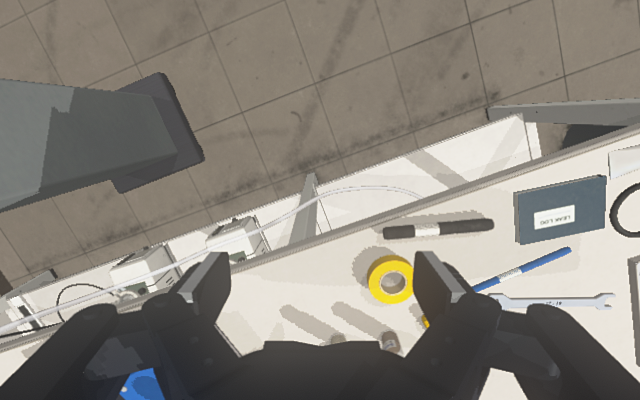

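The top view shows the blue cover at about (274,249) with the orange cap on it at (273,248). The larger black stand is at about (364,237), with the small decoy at (387,138). The side view shows the same layout. Next I'll measure them.

```bash
cat > h.py <<'E'
import numpy as np, cv2
from scipy.spatial.transform import Rotation as R
from plant import *
def pose(name,st=None):
    p=camera_params(name)
    if name=="wrist":
        st=st or read_state()
        T=np.eye(4);T[:3,:3]=R.from_euler("xyz",st["eef_rot"]).as_matrix();T[:3,3]=st["tcp_pos"]
        T=T@p["tool_from_camera"]; return p,T[:3,:3],T[:3,3]
    return p,R.from_euler("xyz",p["attitude"]).as_matrix(),p["xyz"]
def toplane(name,uv,z,st=None):
    p,Rm,c=pose(name,st)
    n=cv2.undistortPoints(np.float64(uv).reshape(-1,1,2),p["K"],p["distortion"]).reshape(-1,2)
    d=np.c_[n,np.ones(len(n))]@Rm.T
    return c+d*((z-c[2])/d[:,2])[:,None]
def proj(name,P,st=None):
    p,Rm,c=pose(name,st)
    q=(np.float64(P).reshape(-1,3)-c)@Rm
    return cv2.projectPoints(q,np.zeros(3),np.zeros(3),p["K"],p["distortion"])[0].reshape(-1,2)
def big(mask,near=None):
    mask=mask.astype(np.uint8)
    cs,_=cv2.findContours(mask,cv2.RETR_EXTERNAL,cv2.CHAIN_APPROX_NONE)
    cs=[c for c in cs if cv2.contourArea(c)>15]
    if near is not None: cs=[c for c in cs if cv2.pointPolygonTest(c,near,False)>=0] or cs
    return max(cs,key=cv2.contourArea)
def rect(name,c,z,st=None):
    P=toplane(name,c.reshape(-1,2),z,st)[:,:2].astype(np.float32)
    (x,y),(w,h),a=cv2.minAreaRect(P); 
    if w<h: w,h,a=h,w,a+90
    return np.array([x,y]),w,h,(a+90)%180-90
def hsv(im): return cv2.cvtColor(im,cv2.COLOR_RGB2HSV)
def blue(im):
    h=hsv(im); return (h[...,0]>100)&(h[...,0]<125)&(h[...,1]>120)&(h[...,2]>40)
def orange(im):
    h=hsv(im); return (h[...,0]<18)&(h[...,1]>150)&(h[...,2]>90)
E
python3 - <<'E'
from h import *
im=cv2.imread("pics/top0.png")[:,:,::-1].copy()
cb=big(blue(im),(250,270)); print("cover",rect("top",cb,80))
dark=hsv(im)[...,2]<60
cs=big(dark,(364,237)); print("stand dark",rect("top",cs,70),cv2.boundingRect(cs))
light=hsv(im)
co=big(orange(im),(273,248)); (x,y),r=cv2.minEnclosingCircle(co); print("cap px",x,y,r)
for z in (106,119,122): print(z,toplane("top",[[x,y]],z))
crop=cv2.resize(im[180:310,220:420],None,fx=4,fy=4,interpolation=cv2.INTER_CUBIC); cv2.imwrite("pics/topcrop.png",crop[:,:,::-1])
s=cv2.imread("pics/side0.png"); cv2.imwrite("pics/sidecrop.png",cv2.resize(s[160:290,200:330],None,fx=4,fy=4,interpolation=cv2.INTER_CUBIC))
E
```

```text
cover (array([431.47766113, 376.10559082]), 135.97157287597656, 116.1688461303711, 11.478426933288574)
stand dark (array([456.17724609, 226.84213257]), 118.1645278930664, 98.01397705078125, 8.483558654785156) (332, 200, 66, 76)
cap px 272.5 247.5 10.12432861328125
106 [[431.99216295 376.93093352 106.        ]]
119 [[431.21040493 375.71197496 119.        ]]
122 [[431.02999923 375.43067683 122.        ]]
```

View pics/topcrop.png

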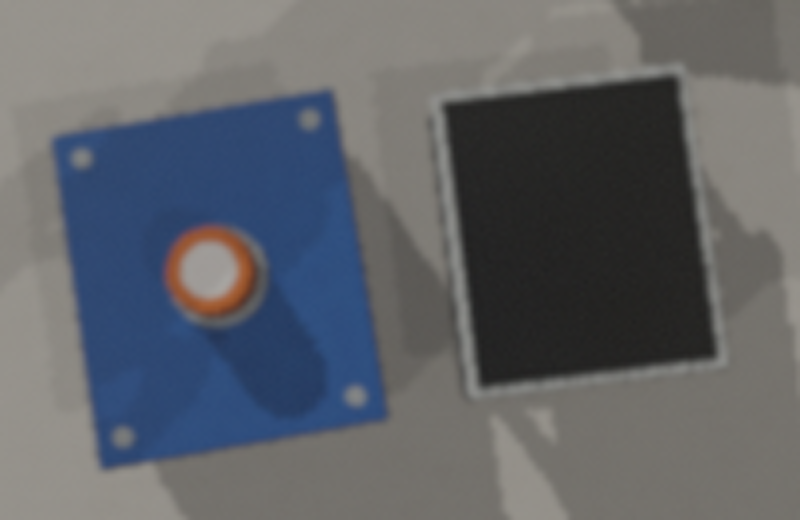

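View pics/sidecrop.png

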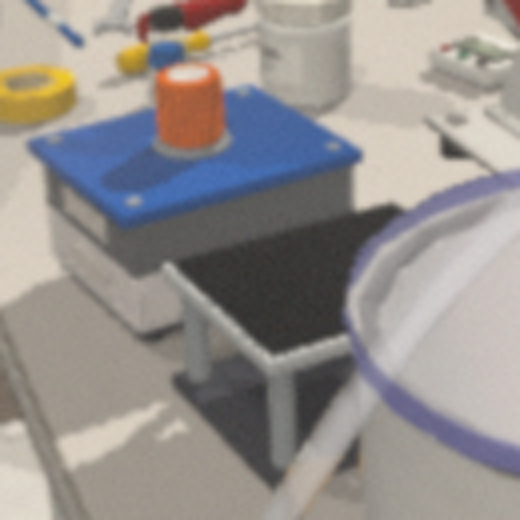

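>>> jog_arm(
  motion=[
    [[0,0,0],[0,0,-7.5],0],
    [[0,0,0],[0,0,-7.5],0],
    [[0,0,0],[0,0,-7.5],0],
    [[0,0,0],[0,0,-7.5],0],
    [[-1.9,-3.6,0],[0,0,0],0],
    [[-1.9,-3.6,0],[0,0,0],0],
    [[-1.9,-3.6,0],[0,0,0],0],
    [[-1.9,-3.6,0],[0,0,0],0],
    [[-1.9,-3.6,0],[0,0,0],0],
    [[-1.9,-3.6,0],[0,0,0],0],
    [[-1.9,-3.6,0],[0,0,0],0],
    [[0,0,0],[0,0,0],0],
  ],
)

```text
clock: 1.35
tcp_pos: [417.2, 400.8, 226.0]
eef_rot: [-3.135, -0.006, -2.948]
wrist_force: [-0.2, 0.0, -0.4]
opening: 85.1
```

```bash
cat > w.py <<'E'
from h import *
import sys
st=read_state(); im=camera("wrist"); cv2.imwrite(f"pics/{sys.argv[1]}.png",im[:,:,::-1])
print({k:np.round(st[k],3) for k in("clock","tcp_pos","eef_rot","wrist_force","opening")})
E
python3 w.py w1
```

```text
{'clock': np.float64(1.35), 'tcp_pos': array([417.201, 400.834, 225.961]), 'eef_rot': array([-3.135, -0.006, -2.948]), 'wrist_force': array([-0.169,  0.02 , -0.416]), 'opening': np.float64(85.146)}
```

View pics/w1.png

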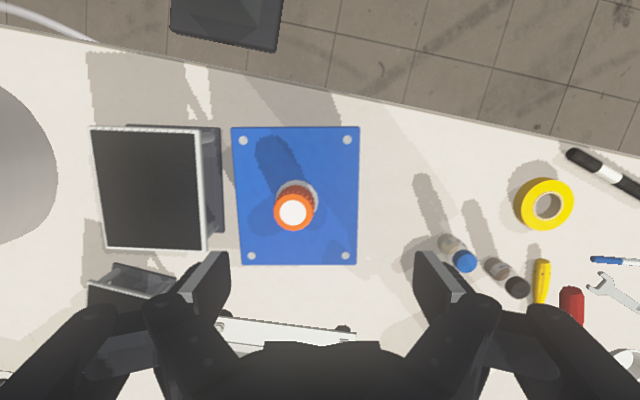

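The wrist view is clear. The cover spans (232–360, 126–265), the cap top is at (293,211), and the stand's rubber is centred near (150,188). I'll measure from this view and compare with the top view.

```bash
cat > m.py <<'E'
from h import *
st=dict(tcp_pos=np.array([417.201,400.834,225.961]),eef_rot=np.array([-3.135,-0.006,-2.948]))
im=cv2.imread("pics/w1.png")[:,:,::-1].copy()
cb=big(blue(im),(250,250)); print("cover",rect("wrist",cb,80,st))
h=hsv(im)
for th in (60,75): 
  m=(h[...,2]<th); m[:, 208:]=0
  c=big(m,(150,190)); print("stand dark",rect("wrist",c,70,st),cv2.boundingRect(c))
white=(h[...,1]<40)&(h[...,2]>190); 
m=white.copy(); mm=np.zeros_like(m); mm[195:228,275:312]=1
c=big(m&mm); (x,y),r=cv2.minEnclosingCircle(c); print("cap top",x,y,r,[toplane("wrist",[[x,y]],z,st).round(1) for z in(119,122)])
# stand outer: bright rim corners by dark dilate
imt=cv2.imread("pics/top0.png")[:,:,::-1].copy(); ht=hsv(imt)
c=big(((ht[...,1]<40)&(ht[...,2]>190)&(np.hypot(*(np.indices((400,640))-np.array([247,272])[:,None,None]))<10)))
(x,y),r=cv2.minEnclosingCircle(c); print("top cap",x,y,r,[toplane("top",[[x,y]],z).round(1) for z in(119,122)])
# gray profile across stand in wrist
g=cv2.cvtColor(im,cv2.COLOR_RGB2GRAY); print(g[190,80:110],g[190,190:225]); print(g[118:140,150],g[240:262,150])
E
python3 m.py
```

```text
cover (array([430.20498657, 377.38531494]), 137.581787109375, 117.47940063476562, 11.424324989318848)
stand dark (array([653.5133667 , 165.17047119]), 285.35113525390625, 172.13645935058594, -76.8959264755249) (0, 275, 208, 125)
stand dark (array([454.14593506, 232.35900879]), 119.37519836425781, 91.42179870605469, 8.35434341430664) (115, 134, 86, 116)
cap top 292.3823547363281 212.08824157714844 12.76175308227539 [array([[430.9, 377.4, 119. ]]), array([[429.9, 377.5, 122. ]])]Traceback (most recent call last):
  File "m.py", line 14, in <module>
    c=big(((ht[...,1]<40)&(ht[...,2]>190)&(np.hypot(*(np.indices((400,640))-np.array([247,272])[:,None,None]))<10)))
  File "h.py", line 25, in big
    return max(cs,key=cv2.contourArea)
ValueError: max() iterable argument is empty
```

```bash
python3 - <<'E'
from h import *
st=dict(tcp_pos=np.array([417.201,400.834,225.961]),eef_rot=np.array([-3.135,-0.006,-2.948]))
im=cv2.imread("pics/w1.png")[:,:,::-1].copy()
g=cv2.cvtColor(im,cv2.COLOR_RGB2GRAY); print(g[190,80:110],g[190,190:225]); print(g[118:140,150],g[240:262,150])
for th in (80,90,100,110,125):
  m=g<th; m[:,205:]=0; m[:115]=0; m[255:]=0
  c=big(m,(150,190)); print(th,rect("wrist",c,70,st),cv2.boundingRect(c))
E
```

```text
[227 228 227 227 227 226 226 226 227 226 226 227 223 218 216 213 211 215
 187 132  80  78  79  78  79  80  80  79  78  78] [ 67  66  66  66  67  64  63 109 187 227 228 220 192 155 120  97  92  93
  93  93  93  91  93  93  93  95  94  92  94  94  92  84  85 157 199]
[181 181 180 181 183 184 146  99  88 134 189 224 226 180 106  73  74  76
  75  75  74  75] [ 71  69  69  70  70  69  64  74 167 227 214 172 157 158 159 174 181 205
 223 225 226 226]
80 (array([454.837677  , 228.66848755]), 119.49213409423828, 99.02967071533203, 8.644466400146484) (98, 132, 103, 118)
90 (array([454.8923645, 228.6277771]), 119.8614273071289, 99.85343170166016, 8.728978157043457) (91, 131, 110, 119)
100 (array([454.95068359, 228.46026611]), 120.23724365234375, 100.14656066894531, 8.638375282287598) (91, 130, 110, 120)
110 (array([454.90127563, 228.53573608]), 120.47824096679688, 100.49254608154297, 8.779159545898438) (91, 130, 110, 120)
125 (array([454.84042358, 228.37995911]), 120.91908264160156, 100.6795654296875, 8.653364181518555) (91, 130, 111, 120)
```

Both views agree: the cap is at about (430.7, 377), and the cover-to-stand shift is about (24.7, -149) with a -2.8° turn. Next I'll move over the cap.

>>> jog_arm(
  motion=[
    [[-0.3,-0.9,2],[-0.4,-0.35,0],0],
    [[-0.3,-0.9,2],[0,0,0],0],
    [[-0.3,-0.9,2],[0,0,0],0],
    [[0,0,1.5],[0,0,0],0],
    [[0,0,0],[0,0,0],0],
    [[0,0,0],[0,0,0],0],
  ],
)

```text
clock: 2.0
tcp_pos: [425.2, 384.2, 148.9]
eef_rot: [3.135, -0.002, -2.938]
wrist_force: [-0.5, 0.4, 0.7]
opening: 85.7
```

>>> jog_arm(
  motion=[
    [[-0.4,-0.9,0],[0.3,0,0],0],
    [[0,0,0],[0,0,0],0],
    [[0,0,0],[0,0,0],0],
  ],
)

```text
clock: 2.3
tcp_pos: [431.2, 377.7, 150.8]
eef_rot: [3.139, 0.0, -2.936]
wrist_force: [-1.4, -0.0, 0.9]
opening: 85.1
```

```bash
python3 w.py w2
```

```text
{'clock': np.float64(2.3), 'tcp_pos': array([431.216, 377.651, 150.751]), 'eef_rot': array([ 3.139,  0.   , -2.936]), 'wrist_force': array([-1.371, -0.012,  0.863]), 'opening': np.float64(85.147)}
```

View pics/w2.png

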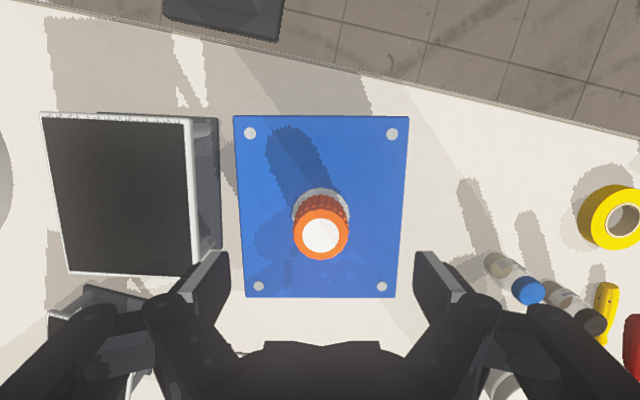

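The cap top is at (320,236), midway between the fingers. I'll descend now.

>>> jog_arm(
  motion=[
    [[0,0,1.5],[0,0,0],0],
    [[0,0,1.5],[0,0,0],0],
    [[0,0,1.5],[0,0,0],0],
    [[0,0,1],[0,0,0],0],
    [[0,0,0],[0,0,0],0],
    [[0,0,0],[0,0,0],0],
  ],
)

```text
clock: 2.95
tcp_pos: [432.8, 379.4, 96.9]
eef_rot: [3.136, 0.005, -2.937]
wrist_force: [-0.3, -0.5, 0.5]
opening: 85.2
```

>>> jog_arm(
  motion=[
    [[0.2,-0.2,0.8],[0.3,0.3,0],0],
    [[0,0,0],[0,0,0],0],
  ],
)

```text
clock: 3.15
tcp_pos: [431.6, 377.3, 89.4]
eef_rot: [3.14, 0.001, -2.937]
wrist_force: [-0.1, 0.2, 0.0]
opening: 85.3
```

```bash
python3 w.py w3; python3 - <<'E'
from h import *
for i in range(3):
    im=camera("side"); s=read_state(); print(s["clock"],s["tcp_pos"].round(2),s["eef_rot"].round(4),s["wrist_force"].round(2))
cv2.imwrite("pics/s3.png",cv2.resize(im[130:290,180:340],None,fx=3.5,fy=3.5)[:,:,::-1])
E
```

```text
{'clock': np.float64(3.15), 'tcp_pos': array([431.636, 377.307,  89.442]), 'eef_rot': array([ 3.140e+00,  1.000e-03, -2.937e+00]), 'wrist_force': array([-0.06 ,  0.152,  0.026]), 'opening': np.float64(85.285)}
3.25 [432.16 377.84  90.17] [ 3.1393e+00  2.4000e-03 -2.9366e+00] [ 1.14  0.15 -0.17]
3.3 [432.16 377.89  90.22] [ 3.1392e+00  2.5000e-03 -2.9366e+00] [-0.19 -0.5   0.27]
3.35 [432.15 377.89  90.27] [ 3.1392e+00  2.5000e-03 -2.9366e+00] [-0.9  -0.06 -0.15]
```

View pics/s3.png

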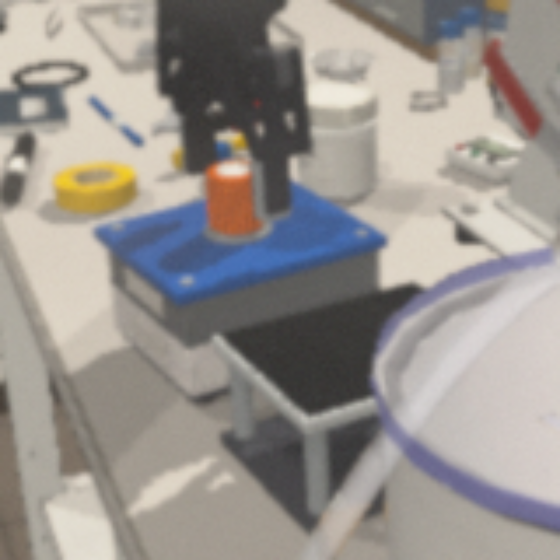

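View pics/w3.png

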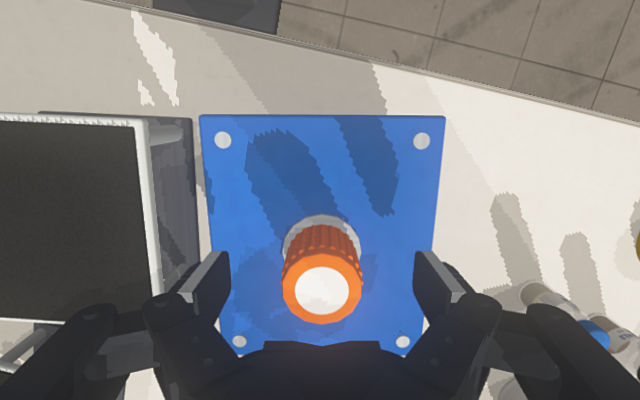

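>>> jog_arm(
  motion=[
    [[0,0,0],[0,0,0],0.4],
    [[0,0,0],[0,0,0],0.5],
    [[0,0,0],[0,0,0],0.6],
    [[0,0,0],[0,0,0],0.7],
    [[0,0,0],[0,0,0],0.8],
    [[0,0,0],[0,0,0],0.8],
  ],
  force=40,
)

```text
clock: 3.95
tcp_pos: [432.4, 377.9, 90.8]
eef_rot: [3.139, 0.003, -2.937]
wrist_force: [0.4, -1.0, -0.6]
opening: 32.9
```

```bash
python3 w.py w4;
```

```text
{'clock': np.float64(3.95), 'tcp_pos': array([432.435, 377.939,  90.811]), 'eef_rot': array([ 3.139e+00,  3.000e-03, -2.937e+00]), 'wrist_force': array([ 0.45 , -0.958, -0.637]), 'opening': np.float64(32.941)}
```

View pics/w4.png

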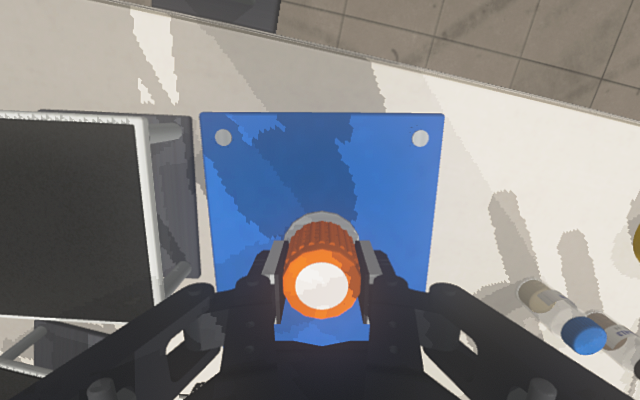

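Both pads are on the cap, with an opening of 32.9. I'll pull up gently.

>>> jog_arm(
  motion=[
    [[0,0,-0.2],[0,0,0],0.8],
    [[0,0,-0.2],[0,0,0],0.8],
    [[0,0,-0.2],[0,0,0],0.8],
  ],
)

```text
clock: 4.3
tcp_pos: [432.4, 377.9, 96.6]
eef_rot: [3.139, 0.003, -2.937]
wrist_force: [0.9, 0.5, -3.4]
opening: 32.7
```

>>> jog_arm(
  motion=[
    [[0,0,-0.2],[0,0,0],0.8],
    [[0,0,-0.2],[0,0,0],0.8],
    [[0,0,-0.1],[0,0,0],0.8],
  ],
)

```text
clock: 4.6
tcp_pos: [432.4, 378.0, 102.1]
eef_rot: [3.139, 0.003, -2.937]
wrist_force: [0.8, 0.3, -3.7]
opening: 32.8
```

>>> jog_arm(
  motion=[
    [[0,0,-0.1],[0,0,0],0.8],
  ],
)

```text
clock: 4.7
tcp_pos: [432.4, 377.9, 103.2]
eef_rot: [3.139, 0.003, -2.937]
wrist_force: [0.6, 0.7, -3.9]
opening: 32.7
```

>>> jog_arm(
  motion=[
    [[0,0,-0.1],[0,0,0],0.8],
  ],
)

```text
clock: 4.8
tcp_pos: [432.4, 377.9, 104.3]
eef_rot: [3.139, 0.003, -2.937]
wrist_force: [1.3, 0.4, -4.3]
opening: 32.8
```

>>> jog_arm(
  motion=[
    [[0,0,-0.05],[0,0,0],0.8],
  ],
)

```text
clock: 4.9
tcp_pos: [432.4, 377.9, 104.9]
eef_rot: [3.139, 0.003, -2.937]
wrist_force: [1.0, -0.6, -2.8]
opening: 33.0
```

>>> jog_arm(
  motion=[
    [[0,0,0],[0,0,0],0.8],
  ],
)

```text
clock: 5.0
tcp_pos: [432.4, 377.9, 105.0]
eef_rot: [3.139, 0.003, -2.937]
wrist_force: [1.0, 0.7, -4.0]
opening: 32.7
```

```bash
python3 w.py w5; python3 - <<'E'
from h import *
im=camera("side"); s=read_state(); print(s["clock"],s["tcp_pos"].round(2),s["wrist_force"].round(2))
cv2.imwrite("pics/s5.png",cv2.resize(im[160:260,200:300],None,fx=6,fy=6)[:,:,::-1])
E
```

```text
{'clock': np.float64(5.0), 'tcp_pos': array([432.425, 377.94 , 104.985]), 'eef_rot': array([ 3.139e+00,  3.000e-03, -2.937e+00]), 'wrist_force': array([ 0.957,  0.7  , -4.021]), 'opening': np.float64(32.737)}
5.1 [432.42 377.94 104.97] [ 0.72  0.26 -1.04]
```

View pics/s5.png

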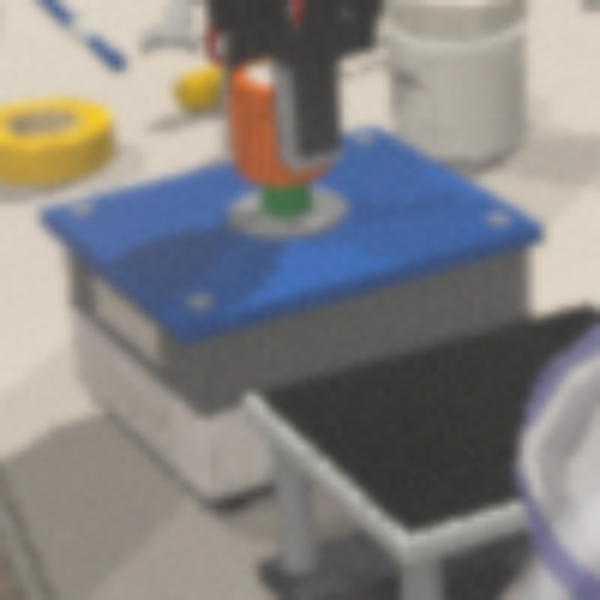

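View pics/w5.png

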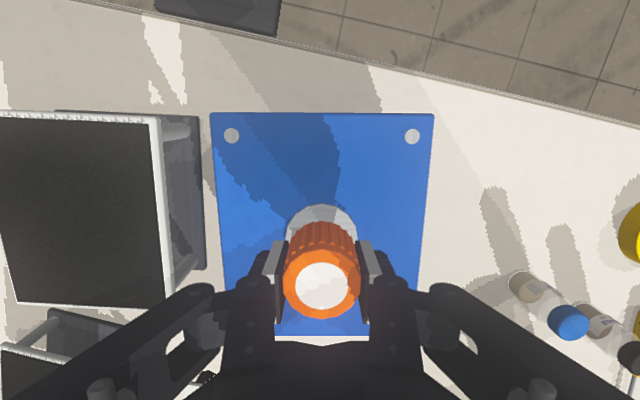

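The green stem is showing, about 14 mm of it, and the cover still lies flat. I'll go up in small steps to find the stop.

>>> jog_arm(
  motion=[
    [[0,0,-0.05],[0,0,0],0.8],
  ],
)

```text
clock: 5.2
tcp_pos: [432.4, 377.9, 105.4]
eef_rot: [3.139, 0.003, -2.937]
wrist_force: [0.7, 0.6, -6.0]
opening: 33.1
```

>>> jog_arm(
  motion=[
    [[0,0,-0.05],[0,0,0],0.8],
  ],
)

```text
clock: 5.3
tcp_pos: [432.0, 377.6, 105.6]
eef_rot: [3.139, 0.002, -2.937]
wrist_force: [0.5, 0.7, -7.5]
opening: 32.8
```

>>> jog_arm(
  motion=[
    [[0,0,0],[0,0,0],0.8],
  ],
)

```text
clock: 5.4
tcp_pos: [431.9, 377.4, 105.4]
eef_rot: [3.14, 0.002, -2.937]
wrist_force: [-0.1, 0.2, -2.3]
opening: 33.2
```

```bash
cat > f.py <<'E'
from h import *
for i in range(3):
    im=camera("side"); s=read_state(); print(s["clock"],s["tcp_pos"].round(2),s["wrist_force"].round(2),s["moment"].round(2))
E
python3 f.py
```

```text
5.45 [431.86 377.41 105.43] [ 0.24 -0.33 -4.87] [ 0.12 -0.03 -0.03]
5.5 [431.9  377.41 105.44] [ 1.    0.62 -4.96] [ 0.09 -0.02 -0.02]
5.55 [431.9  377.42 105.45] [ 0.53  0.59 -5.95] [ 0.07 -0.06 -0.09]
```

The force rose to between -5 and -7 N at z ≈ 105.4 after about 14.6 mm of travel, so the cap is at its stop. The cover's weight is partly carried, which suits a light slide. I'll start sliding.

>>> jog_arm(
  motion=[
    [[0,-0.3,0],[0,0,0],0.8],
    [[0,-0.3,0],[0,0,0],0.8],
    [[0,-0.4,0],[0,0,0],0.8],
    [[0,-0.4,0],[0,0,0],0.8],
  ],
)

```text
clock: 5.95
tcp_pos: [434.3, 364.4, 105.4]
eef_rot: [3.138, 0.002, -2.935]
wrist_force: [0.4, 1.6, -4.4]
opening: 32.8
```

>>> jog_arm(
  motion=[
    [[0,-0.5,0],[0,0,0],0.8],
    [[0,-0.5,0],[0,0,0],0.8],
    [[0,-0.5,0],[0,0,0],0.8],
    [[0.1,-0.5,0],[0,0,0],0.8],
  ],
)

```text
clock: 6.35
tcp_pos: [437.9, 342.5, 105.4]
eef_rot: [3.138, 0.002, -2.935]
wrist_force: [-0.4, 0.7, -4.3]
opening: 33.1
```

```bash
python3 - <<'E'
from h import *
im=camera("side"); s=read_state(); print(s["clock"],s["tcp_pos"].round(2),s["eef_rot"].round(4),s["wrist_force"].round(2))
cv2.imwrite("pics/s6.png",cv2.resize(im[160:260,200:330],None,fx=5,fy=5)[:,:,::-1])
E
```

```text
6.4 [437.97 341.36 105.41] [ 3.1389e+00  1.6000e-03 -2.9364e+00] [ 0.02 -0.34 -4.61]
```

View pics/s6.png

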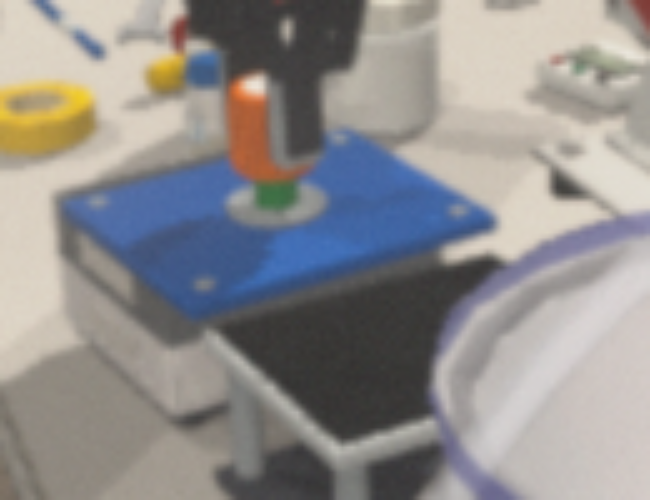

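The cover slides level and the trays are undisturbed. The z reading and force are steady, so I'll continue.

>>> jog_arm(
  motion=[
    [[0.03,-0.5,0],[0,0,0],0.8],
    [[0.03,-0.6,0],[0,0,0],0.8],
    [[0.03,-0.6,0],[0,0,0],0.8],
    [[0.03,-0.6,0],[0,0,0],0.8],
    [[0.03,-0.6,0],[0,0,0],0.8],
    [[0.03,-0.6,0],[0,0,0],0.8],
  ],
)

```text
clock: 7.0
tcp_pos: [443.6, 304.3, 105.4]
eef_rot: [3.138, 0.002, -2.936]
wrist_force: [-0.2, 2.1, -5.4]
opening: 32.8
```

>>> jog_arm(
  motion=[
    [[0.03,-0.5,0],[0,0,0],0.8],
    [[0.03,-0.6,0],[0,0,0],0.8],
    [[0.03,-0.6,0],[0,0,0],0.8],
    [[0.03,-0.6,0],[0,0,0],0.8],
  ],
)

```text
clock: 7.4
tcp_pos: [447.4, 279.4, 105.3]
eef_rot: [3.138, 0.002, -2.936]
wrist_force: [-0.0, 1.4, -5.0]
opening: 32.6
```

```bash
python3 - <<'E'
from h import *
im=camera("side"); s=read_state(); print(s["clock"],s["tcp_pos"].round(2),s["eef_rot"].round(4),s["wrist_force"].round(2))
cv2.imwrite("pics/s7.png",cv2.resize(im[160:260,200:330],None,fx=5,fy=5)[:,:,::-1])
E
```

```text
7.45 [447.65 277.89 105.27] [ 3.1395e+00  1.4000e-03 -2.9373e+00] [ 0.56  0.85 -3.9 ]
```

View pics/s7.png

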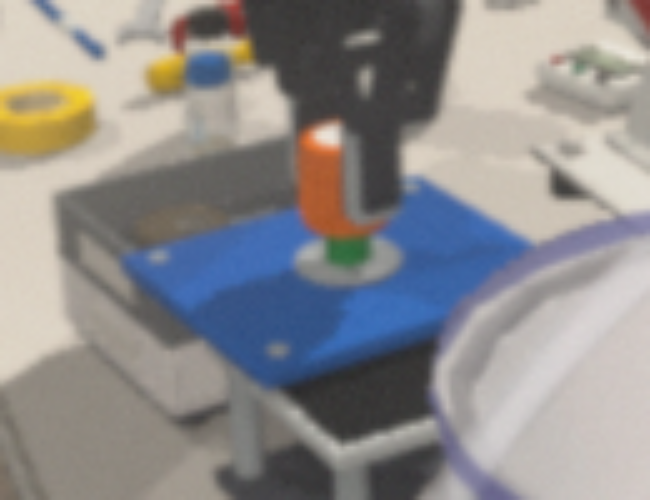

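>>> jog_arm(
  motion=[
    [[0,-0.5,0],[0,0,0],0.8],
    [[0.03,-0.5,0],[0,0,0],0.8],
    [[0.03,-0.5,0],[0,0,0],0.8],
    [[0.03,-0.5,0],[0,0,0],0.8],
  ],
)

```text
clock: 7.85
tcp_pos: [450.7, 256.5, 105.0]
eef_rot: [3.14, 0.001, -2.937]
wrist_force: [0.1, -0.1, -9.0]
opening: 32.9
```

>>> jog_arm(
  motion=[
    [[0,-0.3,0.05],[0,0,0.7],0.8],
    [[0,-0.3,0.05],[0,0,0.7],0.8],
    [[0,-0.3,0],[0,0,0.7],0.8],
    [[0,0,0],[0,0,0],0.8],
  ],
)

```text
clock: 8.25
tcp_pos: [452.4, 245.2, 103.5]
eef_rot: [3.141, -0.001, -2.978]
wrist_force: [-0.6, -1.5, -4.3]
opening: 33.0
```

```bash
python3 - <<'E'
from h import *
im=camera("side"); s=read_state(); print(s["clock"],s["tcp_pos"].round(2),s["eef_rot"].round(4),s["wrist_force"].round(2))
cv2.imwrite("pics/s8.png",cv2.resize(im[160:270,200:330],None,fx=5,fy=5)[:,:,::-1])
E
python3 w.py w8
```

```text
8.3 [452.38 245.28 103.53] [ 3.1413e+00 -8.0000e-04 -2.9777e+00] [ 0.41 -2.36 -5.3 ]
{'clock': np.float64(8.3), 'tcp_pos': array([452.384, 245.279, 103.534]), 'eef_rot': array([ 3.141e+00, -1.000e-03, -2.978e+00]), 'wrist_force': array([ 0.41 , -2.364, -5.296]), 'opening': np.float64(32.869)}
```

View pics/s8.png

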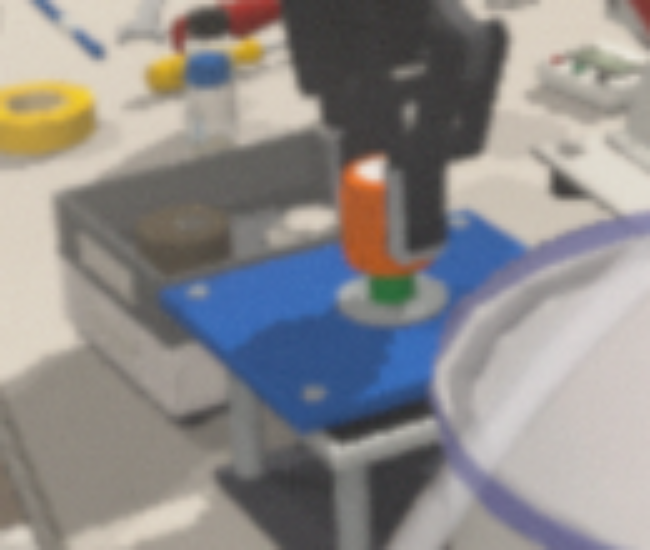

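View pics/w8.png

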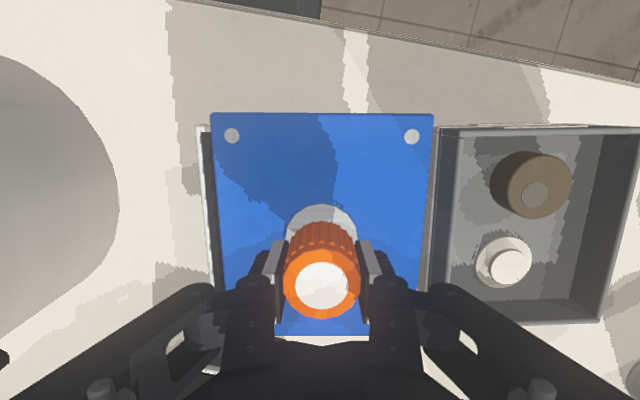

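The cover is level, touching the stand, and clear of the trays. The trays and their contents look undisturbed. I'll make the final approach.

>>> jog_arm(
  motion=[
    [[-0.03,-0.4,0],[0,0,0.4],0.8],
    [[-0.03,-0.4,0],[0,0,0],0.8],
    [[-0.03,-0.4,0],[0,0,0],0.8],
    [[-0.03,-0.4,0],[0,0,0],0.8],
    [[0,0,0],[0,0,0],0.8],
  ],
)

```text
clock: 8.85
tcp_pos: [456.4, 229.2, 103.5]
eef_rot: [3.141, -0.0, -2.984]
wrist_force: [-0.0, -1.6, -5.3]
opening: 33.1
```

```bash
cat > chk.py <<'E'
from h import *
import sys
t=sys.argv[1]
s=read_state(); print(s["clock"],s["tcp_pos"].round(2),s["eef_rot"].round(4),s["wrist_force"].round(2))
im=camera("top"); cv2.imwrite(f"pics/t{t}.png",cv2.resize(im[170:310,230:430],None,fx=4,fy=4,interpolation=cv2.INTER_CUBIC)[:,:,::-1])
im=camera("side");cv2.imwrite(f"pics/s{t}.png",cv2.resize(im[160:270,200:330],None,fx=5,fy=5)[:,:,::-1])
E
python3 chk.py 9; python3 w.py w9
```

```text
8.85 [456.36 229.16 103.52] [ 3.1408e+00 -4.0000e-04 -2.9835e+00] [-0.05 -1.6  -5.35]
{'clock': np.float64(8.95), 'tcp_pos': array([456.275, 229.62 , 103.535]), 'eef_rot': array([ 3.141, -0.   , -2.983]), 'wrist_force': array([ 0.261, -1.5  , -6.06 ]), 'opening': np.float64(33.036)}
```

View pics/t9.png

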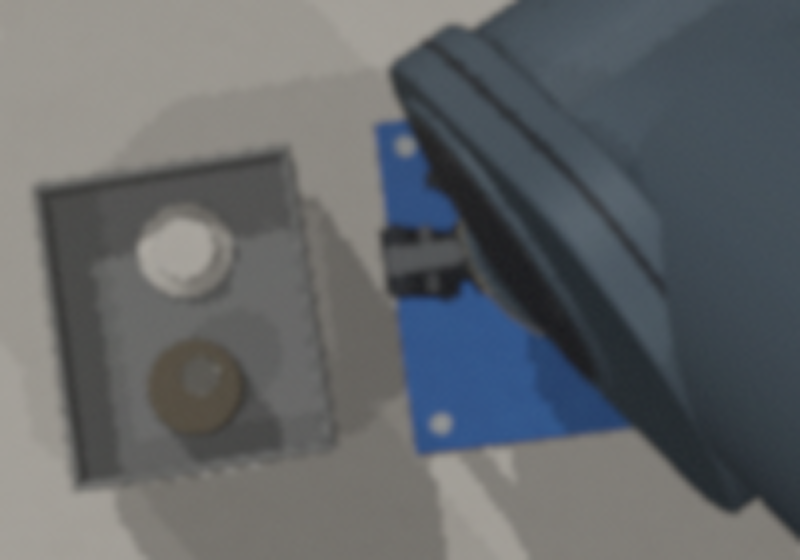

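View pics/w9.png

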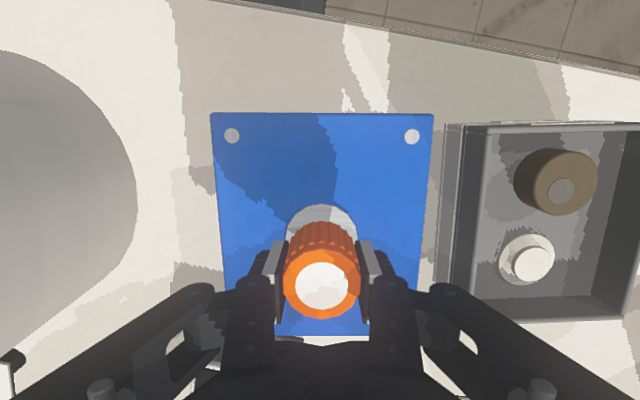

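>>> jog_arm(
  motion=[
    [[0,-0.15,0],[0,0,0.2],0.8],
    [[0,0,0.02],[0,0,0],0.8],
    [[0,0,0],[0,0,0],0.8],
  ],
)

```text
clock: 9.3
tcp_pos: [456.5, 228.4, 103.4]
eef_rot: [3.141, -0.0, -2.986]
wrist_force: [-0.7, 0.3, -6.3]
opening: 33.2
```

```bash
python3 f.py
```

```text
9.35 [456.44 228.41 103.43] [ 0.06 -1.02 -4.14] [-0.16 -0.06 -0.  ]
9.4 [456.48 228.42 103.46] [-0.53 -1.89 -4.37] [-0.17  0.01  0.02]
9.45 [456.49 228.44 103.44] [-0.16 -1.82 -4.09] [-0.15 -0.02  0.03]
```

>>> jog_arm(
  motion=[
    [[0,0,0.03],[0,0,0],0.8],
    [[0,0,0],[0,0,0],0.8],
  ],
)

```text
clock: 9.65
tcp_pos: [456.5, 228.4, 103.4]
eef_rot: [3.141, 0.0, -2.986]
wrist_force: [-0.3, -0.8, -4.8]
opening: 32.4
```

```bash
python3 f.py
```

```text
9.7 [456.47 228.37 103.38] [-0.71 -1.52 -3.24] [-0.19  0.06  0.07]
9.75 [456.48 228.41 103.38] [-0.82 -1.76 -2.32] [-0.15  0.14  0.06]
9.8 [456.5  228.4  103.37] [-1.32 -1.2  -2.84] [-0.21  0.15 -0.03]
```

The cover now rests on the stand with only about 3 N still carried by the gripper. I'll release it slowly.

>>> jog_arm(
  motion=[
    [[0,0,0],[0,0,0],0.55],
    [[0,0,0],[0,0,0],0.4],
    [[0,0,0],[0,0,0],0.2],
    [[0,0,0],[0,0,0],0],
    [[0,0,0],[0,0,0],0],
    [[0,0,0],[0,0,0],0],
  ],
)

```text
clock: 10.4
tcp_pos: [458.1, 230.2, 104.6]
eef_rot: [3.138, 0.004, -2.986]
wrist_force: [-0.7, -1.1, -0.0]
opening: 85.7
```

```bash
python3 chk.py 10; python3 w.py w10
```

```text
10.4 [458.09 230.18 104.56] [ 3.1382  0.004  -2.9858] [-0.68 -1.13 -0.01]
{'clock': np.float64(10.5), 'tcp_pos': array([458.046, 230.136, 104.514]), 'eef_rot': array([ 3.138,  0.004, -2.986]), 'wrist_force': array([ 0.424, -0.072,  0.748]), 'opening': np.float64(85.411)}
```

View pics/s10.png

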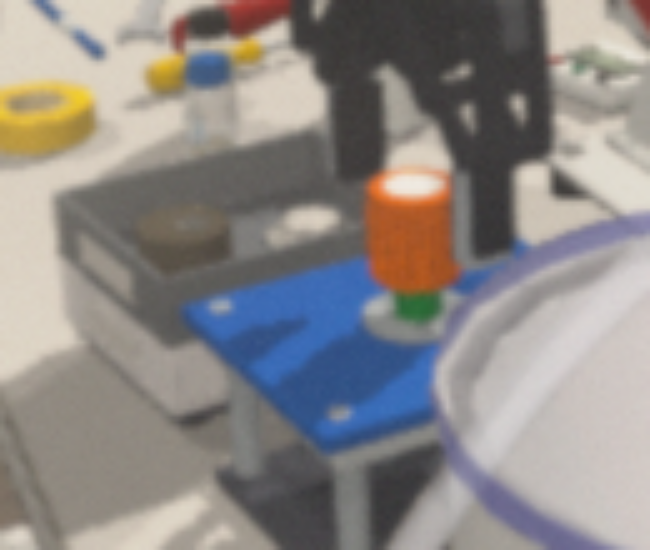

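View pics/w10.png

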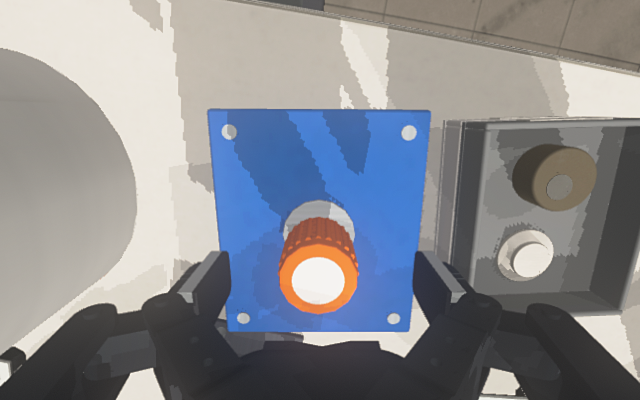

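The cap is released with the stem still showing, and the cover is flat. I'll retreat straight up, then back out of the top camera's view.

>>> jog_arm(
  motion=[
    [[0,0,-1],[0,0,0],0],
    [[0,0,-2],[0,0,0],0],
    [[0,0,-3],[0,0,0],0],
    [[0,0,-3],[0,0,0],0],
    [[0,0,-3],[0,0,0],0],
    [[0,0,-1],[0,0,0],0],
    [[0,3,0],[0,0,0],0],
    [[0,4,0],[0,0,0],0],
    [[0,4,0],[0,0,0],0],
    [[0,4,0],[0,0,0],0],
    [[0,0,0],[0,0,0],0],
  ],
)

```text
clock: 11.65
tcp_pos: [433.4, 380.5, 245.0]
eef_rot: [3.138, 0.005, -2.991]
wrist_force: [0.1, 0.3, 1.0]
opening: 85.5
```

```bash
python3 chk.py 11; python3 w.py w11
```

```text
11.65 [433.42 380.54 245.  ] [ 3.1376  0.0048 -2.9913] [0.07 0.3  1.02]
{'clock': np.float64(11.75), 'tcp_pos': array([435.344, 375.273, 244.855]), 'eef_rot': array([ 3.141,  0.005, -2.996]), 'wrist_force': array([ 0.279, -0.759, -0.17 ]), 'opening': np.float64(85.111)}
```

View pics/w11.png

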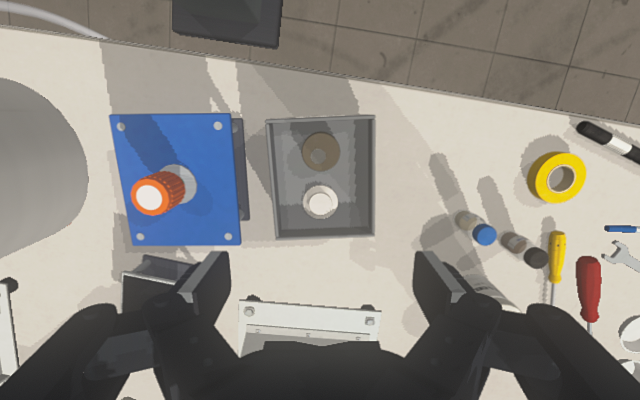

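View pics/t11.png

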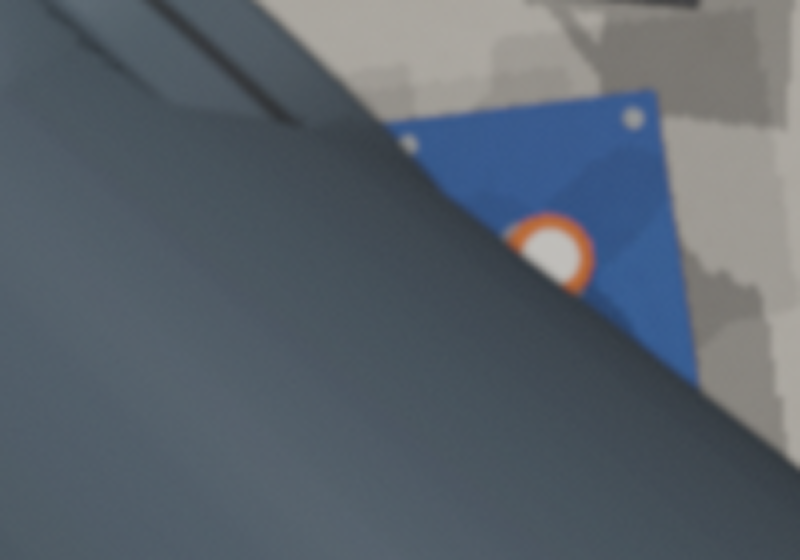

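View pics/s11.png

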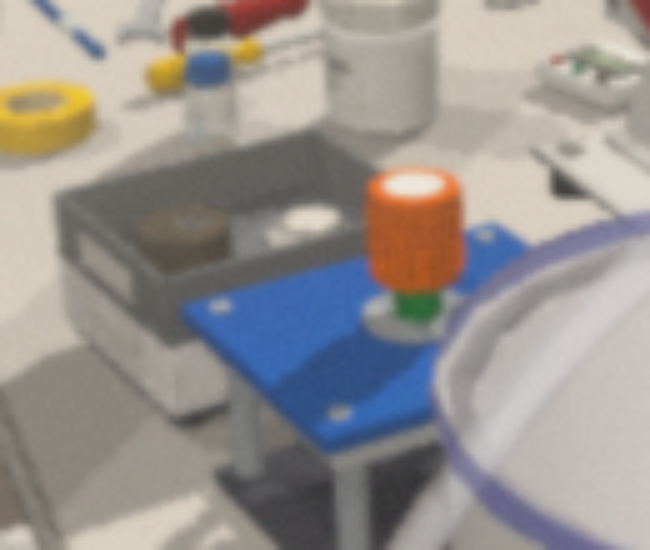

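>>> jog_arm(
  motion=[
    [[0.5,4,0],[0,0,0],0],
    [[0.5,4,0],[0,0,0],0],
    [[0.5,4,0],[0,0,0],0],
    [[0.5,4,0],[0,0,0],0],
    [[1,4,0],[0,0,0],0],
    [[1,4,0],[0,0,0],0],
    [[0,0,0],[0,0,0],0],
    [[0,0,0],[0,0,0],0],
  ],
)

```text
clock: 12.6
tcp_pos: [372.2, 599.2, 243.1]
eef_rot: [-3.131, 0.008, -3.021]
wrist_force: [0.3, -0.0, 0.5]
opening: 85.6
```

```bash
python3 - <<'E'
from h import *
s=read_state(); print(s["clock"],s["tcp_pos"].round(1),s["qvel"].round(3))
im=camera("top"); cv2.imwrite("pics/t12full.png",im[:,:,::-1])
cb=big(blue(im),(345,270)); print("cover",rect("top",cb,78))
im2=cv2.imread("pics/top0.png")[:,:,::-1].copy()
# small bolt and cap check
co=big(orange(im)&(np.indices((400,640))[1]>330)&(np.indices((400,640))[1]<400)&(np.indices((400,640))[0]>180)); print(cv2.minEnclosingCircle(co))
# tray: predict original positions (cover start) corners of 130x110 tray at z72
c=np.array([431.2,376.4]);a=np.radians(11.45);u=np.array([np.cos(a),np.sin(a)]);v=np.array([-u[1],u[0]])
P=np.array([np.r_[c+i*65*u+j*55*v,72] for i,j in((1,1),(1,-1),(-1,-1),(-1,1))])
o=im.copy(); cv2.polylines(o,[proj("top",P).round().astype(int)],True,(255,0,0),1)
cv2.imwrite("pics/t12.png",cv2.resize(o[170:310,220:420],None,fx=4,fy=4,interpolation=cv2.INTER_NEAREST)[:,:,::-1])
E
```

```text
12.6 [372.2 599.2 243.1] [-0.023  0.017 -0.015 -0.017 -0.016 -0.002 -0.003]
cover (array([455.42807007, 228.02908325]), 136.2977294921875, 117.56282043457031, 8.661615371704102)
((366.2930908203125, 234.70689392089844), 10.410614967346191)
```

View pics/t12.png

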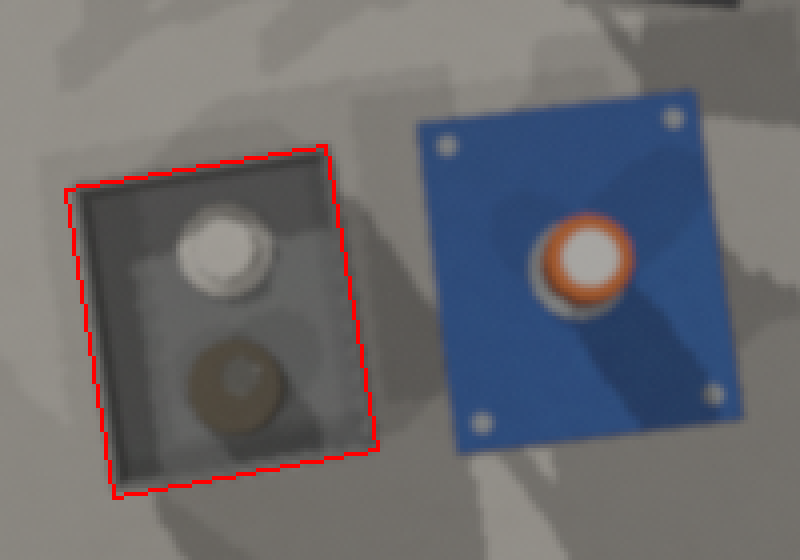

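The cover lies flat on the stand at (455.4, 228.0), 8.66°. The stand measured (456.2, 226.8), 8.5°, so it is within about 1.5 mm. One more numerical check on tray shift and cap height.

```bash
python3 - <<'E'
from h import *
a=cv2.imread("pics/side0.png"); im=camera("side"); b=im[:,:,::-1].copy()
for nm,(x,y,w,h) in dict(label=(209,198,28,30),lower=(210,212,34,34)).items():
    t=a[y:y+h,x:x+w]; s=b[y-6:y+h+6,x-6:x+w+6]
    t2=cv2.resize(t,None,fx=8,fy=8,interpolation=cv2.INTER_CUBIC); s2=cv2.resize(s,None,fx=8,fy=8,interpolation=cv2.INTER_CUBIC)
    r=cv2.matchTemplate(s2,t2,cv2.TM_CCOEFF_NORMED); _,m,_,l=cv2.minMaxLoc(r); print(nm,m.__round__(3),(np.array(l)/8-6))
# cap top: white disc on both
tp=camera("top")
def disc(i,near,r):
    h=hsv(i); yy,xx=np.indices(h.shape[:2]); m=(h[...,1]<60)&(h[...,2]>150)&(np.hypot(xx-near[0],yy-near[1])<r)
    c=big(m); M=cv2.moments(c); return M["m10"]/M["m00"],M["m01"]/M["m00"],cv2.contourArea(c)
dt=disc(tp,(367,234.5),10); print(dt)
ds=disc(im,(282.5,197),7); print(ds)
for z in (117,120,123,126,129,132,135): print(z,toplane("top",[dt[:2]],z)[0].round(1),toplane("side",[ds[:2]],z)[0].round(1))
dt0=disc(cv2.imread("pics/top0.png")[:,:,::-1].copy(),(272.5,247.5),10); ds0=disc(a[:,:,::-1].copy(),(247,179),7);print(dt0,ds0)
for z in (113,116,119,122): print(z,toplane("top",[dt0[:2]],z)[0].round(1),toplane("side",[ds0[:2]],z)[0].round(1))
E
```

```text
label 0.792 [-0.25  -0.125]
lower 0.869 [-0.5   -0.125]
(367.19401041666663, 233.9765625, 128.0)
(282.16, 196.46, 25.0)
117 [456.9 226.3 117. ] [467.7 261.8 117. ]
120 [456.6 226.6 120. ] [465.3 255.3 120. ]
123 [456.4 226.8 123. ] [463.  248.8 123. ]
126 [456.1 227.1 126. ] [460.6 242.2 126. ]
129 [455.8 227.4 129. ] [458.2 235.7 129. ]
132 [455.5 227.6 132. ] [455.9 229.1 132. ]
135 [455.3 227.9 135. ] [453.5 222.6 135. ]Traceback (most recent call last):
  File "<stdin>", line 15, in <module>
  File "<stdin>", line 11, in disc
  File "h.py", line 25, in big
    return max(cs,key=cv2.contourArea)
ValueError: max() iterable argument is empty
```

The cap top triangulates to z ≈ 132.5 mm, against 132 expected when fully up. The trays shifted by no more than 0.5 px. I'm handing in.

```bash
python3 -c "
from plant import *
print(read_state()['clock']); print(sign_off())"
```

```text
12.75
the job is handed in; nothing more can be done
None
```

The job is done and handed in at 12.75 s: the vent cap is up and the cover lies flat on the larger black stand. No verdict was reported.

**What I did:** I gripped the cap and pulled it straight up 14.6 mm, until the force rose at its stop. The cover lay flat on the stack throughout. I then slid the cover sideways with part of its weight held by the gripper, lowered it the 2 mm step onto the stand and turned it about 3° to match. After that I released it and backed away.

**Last checks:**
- **Position:** in the top view the cover centre is at (455.4, 228.0), at 8.7°. The stand measured (456.2, 226.8) at 8.5° in that view and (454.9, 228.5) at 8.6° in the wrist view. The cover is therefore within about 1.5 mm of centre by either one.
- **Cap:** its top came out at about 132.5 mm from two views, against 132 mm expected when fully up. The green stem shows.
- **Trays:** they shifted by at most 0.5 pixel in the side view (matching scores 0.79 and 0.87). The puck and flange are still in the upper tray.
- **Robot:** it is clear of everything.

**Less certain:**
- **Briefly carried:** for a moment at the edge of the trays, the wrist force (-9 N) suggests the gripper held about the cover's full weight. The cover was no higher than the tray tops then.
- **Failed check:** measuring the cap's starting height the same way failed because its white disc was not found, so I have no before-and-after comparison for it.

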